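# Open the dowel tub's squeeze-and-turn safety cap

## Task

Open the white tub of dowel pins: squeeze the two black side tabs of its red cap inward and, keeping them squeezed, turn the cap counter-clockwise (seen from above) until you feel it come up against its stop, without forcing it. Then lift the cap straight off and set it down, not drop it, right way up and flat in the blue tray, let go of it, and leave the cork block, the wooden block and the tape measure where they are.

Things in the scene. Friction and masses are not known exactly. Their poses are not given: they have to be found in the camera images.
- tub: White tub, 68 mm across, fixed in a 94 x 94 x 24 mm wooden block screwed to the bench; it cannot move. Origin on the bench on its axis, z up. Its flat shoulder is 62 mm above the bench; a round neck 34 mm across stands on it up to 97 mm, under the cap. More than 35 N on the neck's stop, lugs or posts (turning on against them, pulling at the lugs) breaks them.
- tub_shoulder (a point): Centre of the tub's shoulder, 62 mm above the bench; axes as the tub's. Two pairs of white posts, up to 9 mm above the shoulder and 27 to 33 mm from the axis, at the tub's +y and -y sides, stand 1.5 mm to either side of the cap's two tabs and block all turning until both tabs are squeezed in.
- neck_top (a point): Centre of the neck's top, 97 mm above the bench. Hidden lugs on the neck let the cap rise only 3 mm until it is turned counter-clockwise to its stop, 40 to 85 degrees from the locked start: where differs each time and is found only by feel. Up to the stop it turns almost without resistance; it comes off freely anywhere in the last 5 degrees before the stop.
- cap_centre (a point): Centre of the red round cap (49 mm across, 62 mm over the tabs, 38 mm high, about 85 g), 19 mm above its underside; z is its axis. Locked, its underside is 63 mm above the bench. Black tabs 14 mm wide at its +y and -y sides, flat outer faces 31 mm from the axis, 1 to 36 mm above the underside. Squeeze along y with the fingertips 11 mm or more above the underside, to pass over the posts.
- tab_a (a joint): Travel of the tab on the cap's +y side: 0 out, 0.006 m fully squeezed in. A spring presses it out with 4 N at 0 and 10 N at 0.006. From about 0.005 on it passes the posts.
- tab_b (a joint): The same for the tab on the cap's -y side.
- tray: Flat blue tray, 120 x 120 mm outside, rim 14 mm high, walls and floor 3 mm thick, fixed on the bench. Origin on the bench at its centre; its x and y axes run along its sides. The cap goes anywhere flat on its floor.
- cork_centre (a point): Centre of a cork sanding block, 65 x 110 x 29 mm, lying on the bench. Leave it alone.
- block_centre (a point): Centre of a rounded wooden block, 46 x 82 x 30 mm, lying on the bench. Leave it alone.
- tape_centre (a point): Centre of a grey and red tape measure, 64 x 103 x 36 mm, lying on the bench. Leave it alone.
Things that resemble listed ones, but are neither listed nor needed, are in the scene too. Of the things like the part that bears cap_centre, leave any that is green or turquoise; of the rest the larger one is meant.

How it is judged:
On the way, in this order (a step that is already met when the one before it is completed fails the run):
1. both tabs are squeezed in by the fingers while the cap is still in its locked position (value of joint each of tab_a, tab_b above 0.004 m and contact force between the fingers and cap above 2 N and angle between the x axis of cap_centre and the x axis of tub, either way round below 0.25 rad and z of cap_centre in the frame of tub below 0.088 m), for 0.1 s.
2. the cap, still on its neck, has been turned at least 32 degrees (angle between the x axis of cap_centre and the x axis of tub, either way round above 0.56 rad and z of cap_centre in the frame of tub below 0.088 m and horizontal distance between cap_centre and tub below 0.006 m), for 0.1 s.
At the end, for the whole second after the job is handed in: The cap stands flat on the tray's floor, inside the rim, right way up (within 6 degrees), released and at rest (x of cap_centre in the frame of tray between -0.035 and 0.035 m and y of cap_centre in the frame of tray between -0.035 and 0.035 m and z of cap_centre in the frame of tray between 0.018 and 0.026 m and angle between cap_centre's own z axis and vertical below 0.1 rad and angular speed of cap below 0.1 rad/s); the robot touches nothing.
It fails at once if more than 35 N between the cap and the neck's stop, lugs and posts (contact force between cap and neck above 35 N).
It fails at once if the cap was dropped (in the air, held by nothing, more than 30 mm above the tray's floor) (contact force between cap and anything else below 0.01 N and z of cap_centre in the frame of tray above 0.052 m and horizontal distance between cap_centre and tub above 0.03 m).
It fails at once if the cork block was moved more than 20 mm (distance of cork_centre from where it was at the start of the episode above 0.02 m).
It fails at once if the wooden block was moved more than 20 mm (distance of block_centre from where it was at the start of the episode above 0.02 m).
It fails at once if the tape measure was moved more than 20 mm (distance of tape_centre from where it was at the start of the episode above 0.02 m).
It also fails if it takes over 64 s, if anything falls off the work surface, if the arm or the gripper's body presses on something with over 40 N, if the wrist force passes 120 N, or if a joint passes its speed limit or range.

## Robot

A 7-joint arm with a two-finger parallel gripper is mounted at the origin on a cart in front of the work surface, level with it; the furniture and walls round the work are solid. World frame = base frame: x ahead of the robot, y to its left, z up, the work surface at z = 0. Lengths are in m, angles in rad, forces in N, time in s.
With the tool pointing down it reaches from about 0.425 to 0.8 m from the base axis. Payload 8.3 kg.
Tool frame: the origin (TCP) lies midway between the tips of the shut fingers; the grasp point (between the pads) lies 19 mm behind it; z points along the fingers, y is the line along which they close (so a half turn about z gives the same grasp; the last joint's range is limited). The gripper opens to 85 mm and grips with 20 to 120 N. Pads are 22 mm wide; open, the fingers measure 114 mm over their backs; the gripper's body (76 mm by 85 mm) begins 54 mm behind the grasp point. The pads swing forward as they close: fully open they stand 13 mm farther back than shut.
Start: joints at [-1.166, 0.383, 0.016, 1.37, -0.006, 1.388, -0.046], TCP at [0.282, 0.558, 0.231] pointing down, gripper open.
Joint ranges: [-2.95, 2.95], [-0.25, 2.06], [-1.52, 1.56], [0.18, 2.33], [-1.44, 4.58], [0.02, 2.06], [-3.01, 3.01]. Speed limits (rad/s): [2.39, 2.39, 3.01, 3.01, 3.14, 3.14, 3.14].

## Interface

Orientations are given as a unit quaternion [w, x, y, z].
In Python, from cell import status, read_camera, camera_params, job gives the robot as it stands. The module is installed in compiled form; this text tells all that it offers.
- The arm moves only by the tool step_arm, never from a script. Its argument "rows" is a list of rows, each an object with "travel": the shift along the tool's x, y, z in m, a list of three; "rot": the turn, a rotation vector about the tool's x, y, z in rad, a list of three; "claw": the finger opening in m, from 0 to 0.0854. In form: [{"travel": [dx, dy, dz], "rot": [ax, ay, az], "claw": claw}, ...]. A call has 1 to 10 rows; each row is the pose to reach, as a shift and turn from the pose commanded when the call began, along the tool's axes at that moment; what a row does not reach only later rows make up. A row lasts 1/10 s, in which the tool goes at most 50 mm and 8.59 degrees, less where a joint would pass 70% of its speed; a pose out of reach is approached as far as the arm can. A call with a gripper value outside its range is refused whole. The fingers move at their own pace and stop on an object; the grip force is fixed at half the most. Time passes only in rows, so rows that repeat a pose let the fingers close. It gives the time, the measured TCP pose, the force, the opening and the grip force at its end, in the units of the state.
- status.sense(): the state, without advancing time (a new reading comes with each control period).
- read_camera(name): name is "scene" or "top"; returns the picture (384x512x3 uint8, red, green, blue); there is no depth.
- camera_params(name): a dict with "vertical_fov" (degrees; the focal length in pixels is half the picture's height over the tangent of half this angle, whatever the lens; pixels are square), "cx", "cy" (the principal point, pixels), "R" (3x3) and "t" (3): a world point X has camera coordinates R X + t. Camera axes: x right, y down, z forward; pixel columns grow to the right and rows downward; lengths in m; the calibration is good to about 2 mm. A picture is of the moment at which its call begins. camera_params takes no time and is no camera call.
- job.close_job(): hands the job in; it is judged then, once.
The state is a dict: "time": time; "qpos": joint angles; "qd": joint speeds; "joint_torque": joint torques, N m; "position": TCP position; "orientation": TCP orientation; "force": force on the tool from outside, world axes, zero at the start; "moment": the same for the moment, N m; "width": opening from 0.0 (shut) to 1.0 (fully open); "grasp_force": force on a finger pad.
Only numpy, scipy, OpenCV 4.12 (cv2) and the standard library are available. Lean on these libraries where they do the work, as an engineer would, in place of code of your own. Each camera call takes 0.05 s, during which the arm holds its last target. There are 200 camera calls.

## Working session

There is one attempt and no reset: what is moved stays moved. The work goes in short steps, Python scripts to look and compute and a tool call to move; the robot and the scene stay as the last step left them, time stands still between calls to the robot, and variables do not carry over. Pictures are saved under pics/ and viewed, at most 10 in all, crops included, and the job is handed in when it is done.

Besides the shell and the picture viewer there is one more tool, called after "Emit:" as name(argument=value, ...) on one line, values as JSON. step_arm: Moves the arm, as the interface text tells. Its arguments: {"type":"object","properties":{"rows":{"type":"array"}},"required":["rows"]}

```bash
mkdir -p pics; python3 - <<'E'
from cell import status, read_camera, camera_params
import cv2, numpy as np
for n in ("scene","top"):
    im=read_camera(n); cv2.imwrite(f"pics/{n}0.png",im[:,:,::-1])
    p=camera_params(n); print(n,p, "cam pos",-np.array(p["R"]).T@np.array(p["t"]))
a=cv2.imread("pics/scene0.png");b=cv2.imread("pics/top0.png")
print({k:np.round(v,3) if not isinstance(v,float) else v for k,v in status.sense().items()})
E
```

```text
scene {'vertical_fov': 55.42381820413359, 'cx': 255.0915521405624, 'cy': 194.90860038437862, 'R': array([[ 0.58520299, -0.81068443,  0.01811663],
       [-0.35023946, -0.27284894, -0.89603894],
       [ 0.73134792,  0.51801951, -0.44360569]]), 't': array([-0.38309197,  0.24989104,  0.76274715])} cam pos [-0.24612527 -0.63750209  0.56921142]
top {'vertical_fov': 47.433219022002284, 'cx': 254.01711221802526, 'cy': 190.75947837939205, 'R': array([[ 0.02458882, -0.99942646, -0.02328373],
       [-0.98050662, -0.01956854, -0.19550918],
       [ 0.19494142,  0.02763719, -0.98042543]]), 't': array([-0.09193556,  0.51618148,  1.00633713])} cam pos [ 0.31220315 -0.10959425  1.08541613]
{'time': 0.1, 'qpos': array([-1.166,  0.384,  0.016,  1.371, -0.006,  1.388, -0.047]), 'qd': array([-0.001, -0.003, -0.001, -0.003,  0.001,  0.001,  0.001]), 'joint_torque': array([ 3.0000e-03, -6.2914e+01,  8.4700e-01, -3.7276e+01,  1.7000e-02,
        1.0000e-02,  0.0000e+00]), 'position': array([0.282, 0.557, 0.23 ]), 'orientation': array([-0.   ,  0.232,  0.973, -0.001]), 'force': array([0.664, 0.06 , 0.841]), 'moment': array([ 0.023, -0.002,  0.045]), 'grasp_force': 0.0, 'width': 0.9995060676326454}
```

View pics/scene0.png

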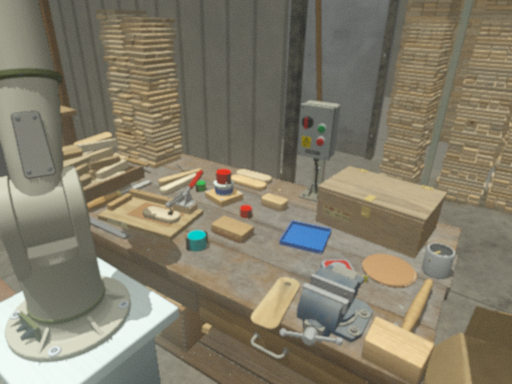

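View pics/top0.png

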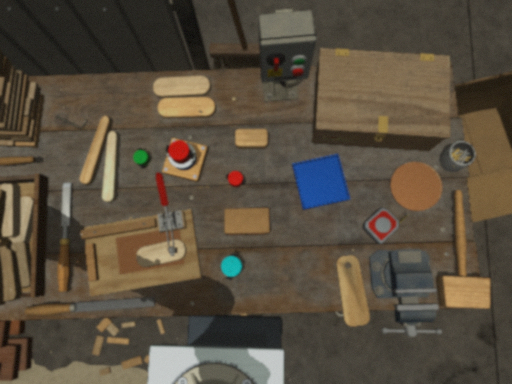

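Top view: the candidate caps are red at (181,152) on the tub in its wooden block, small red at (235,178), green at (140,157) and turquoise at (231,266). The tub cap is the larger red one. The tray is at (321,181). I'll confirm with an enlarged crop and measure.

```bash
cat > h.py <<'E'
import cv2, numpy as np
from cell import status, read_camera, camera_params
def ray(n,uv):
    p=camera_params(n);R=np.array(p["R"]);t=np.array(p["t"]);f=192/np.tan(np.radians(p["vertical_fov"])/2)
    d=R.T@np.array([(uv[0]-p["cx"])/f,(uv[1]-p["cy"])/f,1.]);return -R.T@t,d/np.linalg.norm(d)
def plane(n,uv,z):
    c,d=ray(n,uv);return c+d*(z-c[2])/d[2]
def proj(n,X):
    p=camera_params(n);R=np.array(p["R"]);t=np.array(p["t"]);f=192/np.tan(np.radians(p["vertical_fov"])/2)
    c=R@np.array(X)+t;return np.array([p["cx"]+f*c[0]/c[2],p["cy"]+f*c[1]/c[2]])
E
python3 - <<'E'
from h import *
b=cv2.imread("pics/top0.png");a=cv2.imread("pics/scene0.png")
k=cv2.INTER_CUBIC
cv2.imwrite("pics/crop1.png",np.hstack([cv2.resize(b[122:192,150:220],(400,400),interpolation=k),cv2.resize(a[155:225,190:260],(400,400),interpolation=k)]))
h=cv2.cvtColor(b,cv2.COLOR_BGR2HSV)
blue=cv2.inRange(h,(100,120,60),(130,255,255))
red=cv2.inRange(h,(0,150,90),(8,255,255))|cv2.inRange(h,(172,150,90),(180,255,255))
for nm,m in(("blue",blue),("red",red)):
    for c in cv2.findContours(m,cv2.RETR_EXTERNAL,cv2.CHAIN_APPROX_NONE)[0]:
        if cv2.contourArea(c)<60: continue
        r=cv2.minAreaRect(c);print(nm,cv2.contourArea(c),np.round(r[0],1),np.round(r[1],1),r[2])
        if nm=="blue":
            q=np.array([plane("top",u,.014) for u in cv2.boxPoints(r)]);print(q.round(3).tolist(),q.mean(0).round(3))
        elif c[:,0,0].mean()<200: print(plane("top",r[0],.101).round(4))
E
```

```text
blue 2170.5 [320.7 181.1] [47.4 48.8] 77.47119140625
[[0.598, -0.173, 0.014], [0.628, -0.293, 0.014], [0.509, -0.317, 0.014], [0.48, -0.199, 0.014]] [ 0.554 -0.246  0.014]
red 172.5 [382. 224.] [19.8 22.6] 45.0
red 198.5 [161.3 188.9] [33.   7.6] 77.00537872314453
[0.508  0.1325 0.101 ]
red 172.5 [235. 178.] [14. 16.] 90.0
red 316.0 [178.5 149.5] [19.8 19.8] 45.0
[0.6033 0.0982 0.101 ]
```

View pics/crop1.png

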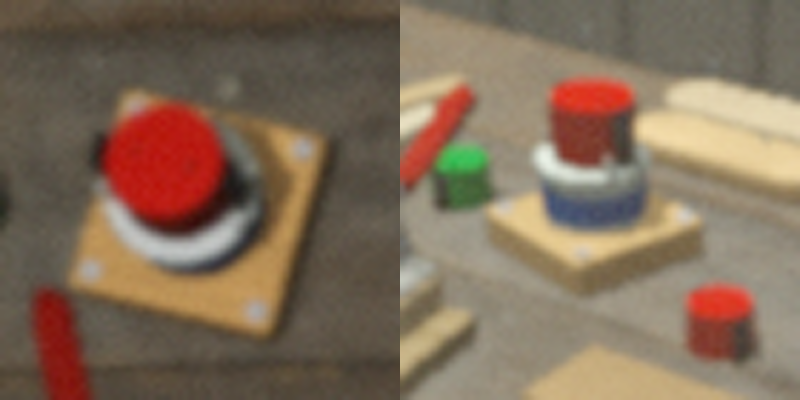

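The crop confirms it: red cap top at about (179,150) on the white tub, black tabs at about (167,149) and (191.5,153.5), and wooden block edges parallel to the tab line. The small red cap near (235,178) stands loose on the bench. Next, the axis and yaw.

```bash
python3 - <<'E'
from h import *
s=70/400
P=lambda x,y:(150+(x+.5)*s-.5,122+(y+.5)*s-.5)
a=plane("top",P(98,150),.095);b=plane("top",P(238,178),.095)
print("tabs",a.round(4),b.round(4),(a+b)[:2]/2,np.linalg.norm(a-b),np.degrees(np.arctan2(*(a-b)[1::-1])))
c=[plane("top",P(*q),.024) for q in((130,92),(328,138),(270,335),(70,285))]
print("blk",np.mean(c,0).round(4),[ (round(float(np.linalg.norm(c[i]-c[i-1])),4), round(float(np.degrees(np.arctan2(*(c[i]-c[i-1])[1::-1]))),1)) for i in range(4)])
print("captop",plane("top",P(165,163),.101).round(4))
# scene/top triangulation of cap top centre
u=P(165,163); v=(190+(593)*0+ (192+.5)*s-.5,155+(97.5)*s-.5)
c1,d1=ray("top",u);c2,d2=ray("scene",v)
k=np.linalg.lstsq(np.c_[d1,-d2],c2-c1,rcond=None)[0];print("tri",(c1+d1*k[0]).round(4),(c2+d2*k[1]).round(4))
from scipy.spatial.transform import Rotation as Ro
q=status.sense()["orientation"];print(Ro.from_quat(np.r_[q[1:],q[0]]).as_matrix().round(3))
E
```

```text
tabs [0.6087 0.1277 0.095 ] [0.5977 0.0688 0.095 ] [0.60315972 0.09821762] 0.05990593909475289 79.42070134178446
blk [0.6024 0.0978 0.024 ] [(0.0915, -13.3), (0.0917, -102.5), (0.0925, 166.7), (0.0917, 76.9)]
captop [0.6018 0.0982 0.101 ]
tri [0.6022 0.0985 0.0996] [0.6043 0.0962 0.0997]
[[-0.893  0.451 -0.001]
 [ 0.451  0.893 -0.002]
 [-0.    -0.002 -1.   ]]
```

Emit:
step_arm(rows=[{"travel": [-0.4, -0.216, 0], "rot": [0, 0, 1.4], "claw": 0.085}, {"travel": [-0.4, -0.216, 0], "rot": [0, 0, 1.4], "claw": 0.085}, {"travel": [-0.4, -0.216, 0], "rot": [0, 0, 1.4], "claw": 0.085}, {"travel": [-0.4, -0.216, 0], "rot": [0, 0, 1.4], "claw": 0.085}, {"travel": [-0.4, -0.216, 0], "rot": [0, 0, 1.4], "claw": 0.085}, {"travel": [-0.4, -0.216, 0], "rot": [0, 0, 1.4], "claw": 0.085}, {"travel": [-0.4, -0.216, 0], "rot": [0, 0, 1.4], "claw": 0.085}, {"travel": [-0.4, -0.216, 0], "rot": [0, 0, 1.4], "claw": 0.085}, {"travel": [-0.4, -0.216, 0], "rot": [0, 0, 1.4], "claw": 0.085}, {"travel": [-0.4, -0.216, 0], "rot": [0, 0, 1.4], "claw": 0.085}])

```text
time: 1.1
position: [0.5446, 0.1763, 0.2313]
orientation: [0.002, 0.809, 0.588, -0.001]
force: [0.5, -0.1, 0.7]
width: 0.99
grasp_force: 0.0
```

```bash
cat >> h.py <<'E'
from scipy.spatial.transform import Rotation as Ro
def rep(goal=None,yaw=None):
    s=status.sense();q=s["orientation"];R=Ro.from_quat(np.r_[q[1:],q[0]]).as_matrix();p=np.array(s["position"])
    print("t",round(s["time"],2),"p",p.round(4),"yaw_y",np.degrees(np.arctan2(R[1,1],R[0,1])).round(2),"z",R[:,2].round(4),"q",np.round(s["qpos"],2),"F",np.round(s["force"],1),"Ftool",(R.T@s["force"]).round(1),"M",np.round(s["moment"],2),"w",round(s["width"]*.0854,4),"g",round(s["grasp_force"],1))
    if goal is not None:
        c,si=np.cos(np.radians(yaw)),np.sin(np.radians(yaw))
        G=np.array([[-si*-1,c,0],[-c,si,0],[0,0,-1.]]) # y=(c,s), z down, x=y×z
        G[:,0]=np.cross(G[:,1],G[:,2])
        print("travel",(R.T@(np.array(goal)-p)).round(4),"rot",Ro.from_matrix(R.T@G).as_rotvec().round(4))
E
python3 -c "
from h import *
rep([.603,.098,.2],-102.2)"
```

```text
t 1.1 p [0.5446 0.1763 0.2313] yaw_y -17.96 z [ 0.0014 -0.0037 -1.    ] q [-0.73  0.28  0.45  1.54 -0.12  1.35 -0.58] F [ 0.5 -0.1  0.7] Ftool [ 0.1  0.5 -0.7] M [-0.03 -0.03 -0.05] w 0.0845 g 0.0
travel [-0.0564  0.0796  0.0316] rot [4.3000e-03 7.0000e-04 1.4702e+00]
```

Emit:
step_arm(rows=[{"travel": [-0.0564, 0.0796, 0.03], "rot": [0, 0, 1.47], "claw": 0.085}, {"travel": [-0.0564, 0.0796, 0.03], "rot": [0, 0, 1.47], "claw": 0.085}, {"travel": [-0.0564, 0.0796, 0.03], "rot": [0, 0, 1.47], "claw": 0.085}, {"travel": [-0.0564, 0.0796, 0.03], "rot": [0, 0, 1.47], "claw": 0.085}, {"travel": [-0.0564, 0.0796, 0.03], "rot": [0, 0, 1.47], "claw": 0.085}, {"travel": [-0.0564, 0.0796, 0.03], "rot": [0, 0, 1.47], "claw": 0.085}, {"travel": [-0.0564, 0.0796, 0.03], "rot": [0, 0, 1.47], "claw": 0.085}, {"travel": [-0.0564, 0.0796, 0.03], "rot": [0, 0, 1.47], "claw": 0.085}, {"travel": [-0.0564, 0.0796, 0.03], "rot": [0, 0, 1.47], "claw": 0.085}, {"travel": [-0.0564, 0.0796, 0.03], "rot": [0, 0, 1.47], "claw": 0.085}])

```text
time: 2.1
position: [0.6007, 0.1076, 0.2008]
orientation: [0.0, 0.995, -0.101, -0.0]
force: [0.4, -0.2, 0.3]
width: 0.992
grasp_force: 0.0
```

```bash
python3 -c "
from h import *
rep([.603,.098,.14],-102.2)
a=read_camera('scene')[:,:,::-1];b=read_camera('top')[:,:,::-1]
cv2.imwrite('pics/crop2.png',np.hstack([cv2.resize(b[112:202,140:230],(400,400),interpolation=2),cv2.resize(a[135:225,180:270],(400,400),interpolation=2)]))"
```

```text
t 2.1 p [0.6007 0.1076 0.2008] yaw_y -101.58 z [-1.e-03 -3.e-04 -1.e+00] q [-0.77  0.44  0.74  1.49 -0.3   1.34 -1.77] F [ 0.4 -0.2  0.3] Ftool [ 0.4  0.1 -0.3] M [ 0.03  0.01 -0.01] w 0.0847 g 0.0
travel [0.0042 0.0089 0.0608] rot [0.0005 0.0009 0.0109]
```

View pics/crop2.png

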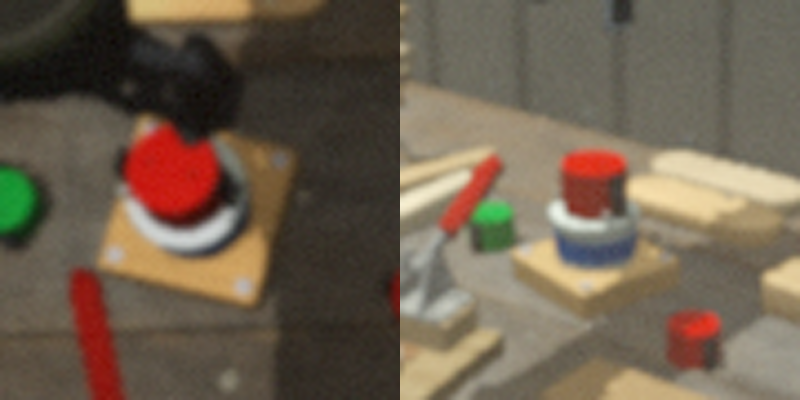

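The scene view shows the cap unobstructed and the open gripper above and behind it. A finger appears at (620,10), which fits the 0.2 m height.

Emit:
step_arm(rows=[{"travel": [0.0042, 0.0089, 0.02], "rot": [0, 0, 0.011], "claw": 0.085}, {"travel": [0.0042, 0.0089, 0.04], "rot": [0, 0, 0.011], "claw": 0.085}, {"travel": [0.0042, 0.0089, 0.06], "rot": [0, 0, 0.011], "claw": 0.085}, {"travel": [0.0042, 0.0089, 0.06], "rot": [0, 0, 0.011], "claw": 0.085}, {"travel": [0.0042, 0.0089, 0.06], "rot": [0, 0, 0.011], "claw": 0.085}])

```text
time: 2.7
position: [0.6033, 0.0979, 0.1414]
orientation: [0.0, 0.995, -0.102, -0.0]
force: [-0.4, -0.7, 0.4]
width: 0.995
grasp_force: 0.0
```

```bash
python3 -c "
from h import *
rep([.603,.098,.072],-102.2)"
```

```text
t 2.7 p [0.6033 0.0979 0.1414] yaw_y -101.75 z [-8.e-04 -3.e-04 -1.e+00] q [-0.74  0.49  0.72  1.56 -0.34  1.22 -1.73] F [-0.4 -0.7  0.4] Ftool [-0.3  0.7 -0.4] M [ 0.01  0.01 -0.06] w 0.085 g 0.0
travel [-0.0002 -0.0001  0.0694] rot [0.0005 0.0007 0.0079]
```

Emit:
step_arm(rows=[{"travel": [0, 0, 0.02], "rot": [0, 0, 0.008], "claw": 0.085}, {"travel": [0, 0, 0.04], "rot": [0, 0, 0.008], "claw": 0.085}, {"travel": [0, 0, 0.055], "rot": [0, 0, 0.008], "claw": 0.085}, {"travel": [0, 0, 0.068], "rot": [0, 0, 0.008], "claw": 0.08}, {"travel": [0, 0, 0.069], "rot": [0, 0, 0.008], "claw": 0.072}, {"travel": [0, 0, 0.069], "rot": [0, 0, 0.008], "claw": 0.066}, {"travel": [0, 0, 0.069], "rot": [0, 0, 0.008], "claw": 0.062}, {"travel": [0, 0, 0.069], "rot": [0, 0, 0.008], "claw": 0.06}, {"travel": [0, 0, 0.069], "rot": [0, 0, 0.008], "claw": 0.06}])

```text
time: 3.6
position: [0.6041, 0.098, 0.0734]
orientation: [-0.0, 0.994, -0.107, 0.001]
force: [-1.4, 0.8, 5.3]
width: 0.703
grasp_force: 4.9
```

```bash
python3 -c "
from h import *
rep([.603,.098,.072],-102.2)
a=read_camera('scene')[:,:,::-1];b=read_camera('top')[:,:,::-1]
cv2.imwrite('pics/crop3.png',np.hstack([cv2.resize(b[112:202,140:230],(400,400),interpolation=2),cv2.resize(a[155:215,195:255],(400,400),interpolation=2)]))"
```

```text
t 3.6 p [0.6041 0.098  0.0734] yaw_y -102.32 z [ 1.6e-03  6.0e-04 -1.0e+00] q [-0.72  0.56  0.69  1.63 -0.39  1.1  -1.7 ] F [-1.4  0.8  5.3] Ftool [-1.6 -0.5 -5.3] M [ 0.02  0.27 -0.04] w 0.06 g 4.9
travel [-0.0011  0.0003  0.0014] rot [-0.0009 -0.0015 -0.0022]
```

View pics/crop3.png

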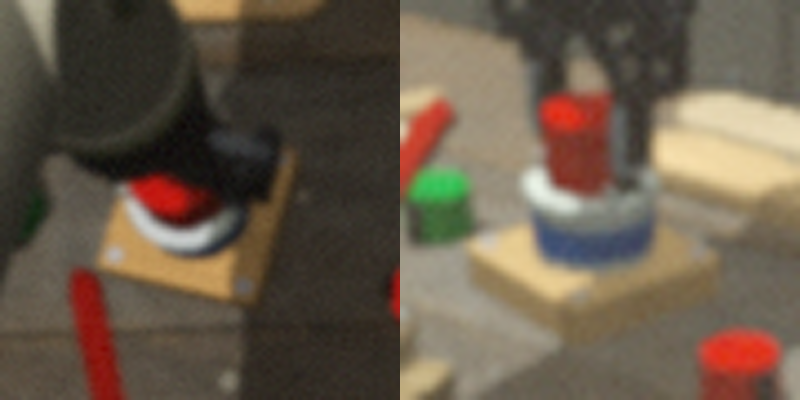

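The fingers straddle the cap with the tabs lightly touched (4.9 N, lateral force about 0), so the grip is centred. Squeezing on.

Emit:
step_arm(rows=[{"travel": [0, 0, 0], "rot": [0, 0, 0], "claw": 0.057}, {"travel": [0, 0, 0], "rot": [0, 0, 0], "claw": 0.055}, {"travel": [0, 0, 0], "rot": [0, 0, 0], "claw": 0.053}, {"travel": [0, 0, 0], "rot": [0, 0, 0], "claw": 0.051}, {"travel": [0, 0, 0], "rot": [0, 0, 0], "claw": 0.0502}, {"travel": [0, 0, 0], "rot": [0, 0, 0], "claw": 0.0502}, {"travel": [0, 0, 0], "rot": [0, 0, 0], "claw": 0.0502}])

```text
time: 4.4
position: [0.6045, 0.0981, 0.0743]
orientation: [-0.001, 0.994, -0.107, 0.001]
force: [-3.8, 1.2, 12.3]
width: 0.588
grasp_force: 9.7
```

```bash
python3 -c "
from h import *
rep([.603,.098,.072],-102.2)"
```

```text
t 4.4 p [0.6045 0.0981 0.0743] yaw_y -102.33 z [ 0.0025  0.0012 -1.    ] q [-0.72  0.55  0.69  1.63 -0.39  1.1  -1.7 ] F [-3.8  1.2 12.3] Ftool [ -3.9  -0.4 -12.3] M [ 0.02  0.68 -0.13] w 0.0502 g 9.7
travel [-0.0014  0.0004  0.0023] rot [-0.0017 -0.0022 -0.0022]
```

Emit:
step_arm(rows=[{"travel": [-0.001, 0, -0.001], "rot": [0, 0, 0], "claw": 0.0502}, {"travel": [-0.001, 0, -0.002], "rot": [0, 0, -0.02], "claw": 0.0502}, {"travel": [-0.001, 0, -0.002], "rot": [0, 0, -0.06], "claw": 0.0502}, {"travel": [-0.001, 0, -0.002], "rot": [0, 0, -0.12], "claw": 0.0502}, {"travel": [-0.001, 0, -0.002], "rot": [0, 0, -0.16], "claw": 0.0502}, {"travel": [-0.001, 0, -0.002], "rot": [0, 0, -0.18], "claw": 0.0502}, {"travel": [-0.001, 0, -0.002], "rot": [0, 0, -0.18], "claw": 0.0502}])

```text
time: 5.1
position: [0.6031, 0.0979, 0.0745]
orientation: [0.0, 1.0, -0.018, 0.001]
force: [4.4, -1.1, 0.4]
width: 0.591
grasp_force: 9.6
```

```bash
python3 -c "
from h import *
rep([.603,.098,.072],-102.2)"
```

```text
t 5.1 p [0.6031 0.0979 0.0745] yaw_y -92.01 z [ 1.2e-03 -2.0e-04 -1.0e+00] q [-0.69  0.54  0.65  1.63 -0.36  1.09 -1.55] F [ 4.4 -1.1  0.4] Ftool [ 4.4  0.9 -0.4] M [-0.18 -0.83 -0.05] w 0.0505 g 9.6
travel [-0.0001 -0.0001  0.0025] rot [ 0.     -0.0013  0.1779]
```

Turning freely (10°, moment about z ≈ 0). Going on to about 35°.

Emit:
step_arm(rows=[{"travel": [0.0005, 0, 0], "rot": [0, 0, -0.04], "claw": 0.0502}, {"travel": [0.0005, 0, 0], "rot": [0, 0, -0.1], "claw": 0.0502}, {"travel": [0.0005, 0, 0], "rot": [0, 0, -0.16], "claw": 0.0502}, {"travel": [0.0005, 0, 0], "rot": [0, 0, -0.22], "claw": 0.0502}, {"travel": [0.0005, 0, 0], "rot": [0, 0, -0.28], "claw": 0.0502}, {"travel": [0.0005, 0, 0], "rot": [0, 0, -0.34], "claw": 0.0502}, {"travel": [0.0005, 0, 0], "rot": [0, 0, -0.39], "claw": 0.0502}, {"travel": [0.0005, 0, 0], "rot": [0, 0, -0.43], "claw": 0.0502}, {"travel": [0.0005, 0, 0], "rot": [0, 0, -0.43], "claw": 0.0502}, {"travel": [0.0005, 0, 0], "rot": [0, 0, -0.43], "claw": 0.0502}])

```text
time: 6.1
position: [0.603, 0.0983, 0.0745]
orientation: [-0.0, 0.981, 0.195, 0.0]
force: [1.4, -0.4, 2.7]
width: 0.591
grasp_force: 9.6
```

```bash
python3 -c "
from h import *
rep([.603,.098,.072],-102.2)
a=read_camera('scene')[:,:,::-1];b=read_camera('top')[:,:,::-1]
cv2.imwrite('pics/crop4.png',np.hstack([cv2.resize(b[112:202,140:230],(400,400),interpolation=2),cv2.resize(a[155:215,195:255],(400,400),interpolation=2)]))"
```

```text
t 6.1 p [0.603  0.0983 0.0745] yaw_y -67.46 z [ 1.e-04  2.e-04 -1.e+00] q [-0.63  0.52  0.56  1.63 -0.3   1.08 -1.16] F [ 1.4 -0.4  2.7] Ftool [ 1.2  0.9 -2.7] M [ 0.06 -0.32  0.09] w 0.0505 g 9.6
travel [-0.0001  0.0002  0.0025] rot [-2.000e-04 -1.000e-04  6.064e-01]
```

View pics/crop4.png

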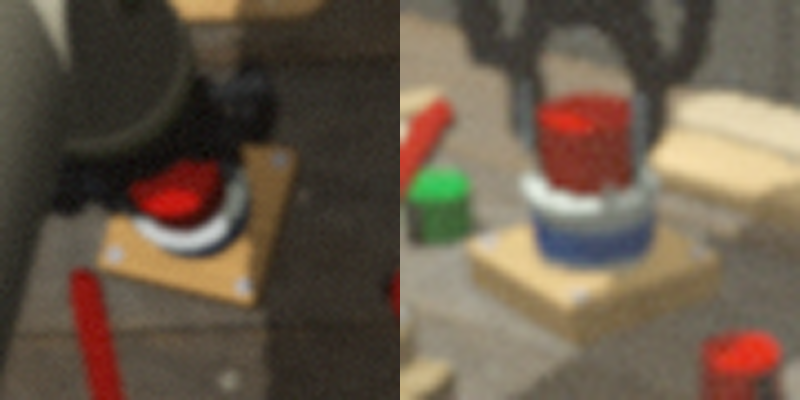

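The cap has turned with the fingers (pads at about (525,120) and (640,120) in the crop), now 35° and free. Feeling for the stop in small steps.

Emit:
step_arm(rows=[{"travel": [0, 0, 0], "rot": [0, 0, -0.03], "claw": 0.0502}, {"travel": [0, 0, 0], "rot": [0, 0, -0.06], "claw": 0.0502}, {"travel": [0, 0, 0], "rot": [0, 0, -0.08], "claw": 0.0502}, {"travel": [0, 0, 0], "rot": [0, 0, -0.08], "claw": 0.0502}])

```text
time: 6.6
position: [0.603, 0.0981, 0.0744]
orientation: [-0.0, 0.972, 0.236, 0.0]
force: [0.9, -0.8, 4.9]
width: 0.589
grasp_force: 9.7
```

```bash
python3 -c "
from h import *
rep([.603,.098,.072],-102.2)"
```

```text
t 6.6 p [0.603  0.0981 0.0744] yaw_y -62.74 z [ 1.e-04  1.e-04 -1.e+00] q [-0.61  0.52  0.54  1.63 -0.29  1.08 -1.09] F [ 0.9 -0.8  4.9] Ftool [ 0.4  1.1 -4.9] M [-0.01 -0.16  0.06] w 0.0503 g 9.7
travel [-0.      0.0001  0.0024] rot [-1.000e-04 -1.000e-04  6.887e-01]
```

Emit:
step_arm(rows=[{"travel": [0, 0, -0.0005], "rot": [0, 0, -0.03], "claw": 0.0502}, {"travel": [0, 0, -0.0005], "rot": [0, 0, -0.06], "claw": 0.0502}, {"travel": [0, 0, -0.0005], "rot": [0, 0, -0.08], "claw": 0.0502}, {"travel": [0, 0, -0.0005], "rot": [0, 0, -0.08], "claw": 0.0502}])

```text
time: 7.0
position: [0.6028, 0.0981, 0.0745]
orientation: [-0.0, 0.962, 0.274, -0.0]
force: [1.7, 0.3, -0.7]
width: 0.591
grasp_force: 9.8
```

```bash
python3 -c "
from h import *
rep([.603,.098,.072],-102.2)"
```

```text
t 7.0 p [0.6028 0.0981 0.0745] yaw_y -58.15 z [-4.e-04 -1.e-04 -1.e+00] q [-0.6   0.51  0.52  1.63 -0.28  1.08 -1.01] F [ 1.7  0.3 -0.7] Ftool [1.6 0.6 0.7] M [-0.03 -0.56  0.  ] w 0.0505 g 9.8
travel [0.0001 0.0002 0.0025] rot [0.000e+00 5.000e-04 7.688e-01]
```

Emit:
step_arm(rows=[{"travel": [0, 0, 0], "rot": [0, 0, -0.03], "claw": 0.0502}, {"travel": [0, 0, 0], "rot": [0, 0, -0.06], "claw": 0.0502}, {"travel": [0, 0, 0], "rot": [0, 0, -0.08], "claw": 0.0502}, {"travel": [0, 0, 0], "rot": [0, 0, -0.08], "claw": 0.0502}])

```text
time: 7.4
position: [0.6029, 0.0978, 0.0746]
orientation: [0.0, 0.95, 0.312, -0.0]
force: [3.4, -1.2, -0.9]
width: 0.592
grasp_force: 10.5
```

```bash
python3 -c "
from h import *
rep([.603,.098,.072],-102.2)"
```

```text
t 7.4 p [0.6029 0.0978 0.0746] yaw_y -53.59 z [-1.e-04 -2.e-04 -1.e+00] q [-0.59  0.51  0.51  1.63 -0.27  1.08 -0.94] F [ 3.4 -1.2 -0.9] Ftool [2.1 3.  0.9] M [-0.22 -0.76 -0.03] w 0.0506 g 10.5
travel [ 0.0001 -0.0001  0.0026] rot [2.000e-04 1.000e-04 8.485e-01]
```

Emit:
step_arm(rows=[{"travel": [0, 0, 0], "rot": [0, 0, -0.03], "claw": 0.0502}, {"travel": [0, 0, 0], "rot": [0, 0, -0.06], "claw": 0.0502}, {"travel": [0, 0, 0], "rot": [0, 0, -0.06], "claw": 0.0502}])

```text
time: 7.7
position: [0.6035, 0.0974, 0.0748]
orientation: [0.0, 0.94, 0.341, 0.0]
force: [4.7, -2.0, -4.0]
width: 0.595
grasp_force: 11.4
```

```bash
python3 -c "
from h import *
rep([.603,.098,.072],-102.2)"
```

```text
t 7.7 p [0.6035 0.0974 0.0748] yaw_y -50.12 z [ 1.e-03 -6.e-04 -1.e+00] q [-0.58  0.51  0.49  1.62 -0.26  1.08 -0.89] F [ 4.7 -2.  -4. ] Ftool [2.3 4.5 4. ] M [-0.43 -1.29 -0.29] w 0.0508 g 11.4
travel [-0.     -0.0007  0.0028] rot [ 9.000e-04 -9.000e-04  9.089e-01]
```

Emit:
step_arm(rows=[{"travel": [0, 0, 0], "rot": [0, 0, 0], "claw": 0.0502}, {"travel": [0, 0, 0], "rot": [0, 0, -0.01], "claw": 0.0502}])

```text
time: 7.9
position: [0.6035, 0.0974, 0.0748]
orientation: [0.001, 0.939, 0.345, 0.0]
force: [5.4, -2.0, -3.6]
width: 0.589
grasp_force: 11.5
```

```bash
python3 -c "
from h import *
rep([.603,.098,.072],-102.2)"
```

```text
t 7.9 p [0.6035 0.0974 0.0748] yaw_y -49.62 z [ 1.e-03 -7.e-04 -1.e+00] q [-0.58  0.51  0.49  1.62 -0.26  1.08 -0.88] F [ 5.4 -2.  -3.6] Ftool [2.8 5.  3.6] M [-0.48 -1.24 -0.39] w 0.0503 g 11.5
travel [ 0.0001 -0.0008  0.0028] rot [ 1.000e-03 -8.000e-04  9.178e-01]
```

The moment about z jumped to −0.39 Nm, so that is the stop, at about 52°. Easing back slightly to unload it, then a 4 mm test lift.

Emit:
step_arm(rows=[{"travel": [0, 0, 0], "rot": [0, 0, 0.015], "claw": 0.0502}, {"travel": [0, 0, 0], "rot": [0, 0, 0.03], "claw": 0.0502}, {"travel": [0, 0, 0], "rot": [0, 0, 0.03], "claw": 0.0502}])

```text
time: 8.2
position: [0.6033, 0.0976, 0.0748]
orientation: [0.0, 0.944, 0.331, 0.0]
force: [5.0, -1.1, -2.5]
width: 0.591
grasp_force: 11.3
```

```bash
python3 -c "
from h import *
rep([.603,.098,.072],-102.2)"
```

```text
t 8.2 p [0.6033 0.0976 0.0748] yaw_y -51.34 z [ 5.e-04 -7.e-04 -1.e+00] q [-0.58  0.51  0.5   1.62 -0.27  1.08 -0.91] F [ 5.  -1.1 -2.5] Ftool [3.2 4.  2.5] M [-0.49 -1.13 -0.13] w 0.0504 g 11.3
travel [ 0.0001 -0.0005  0.0028] rot [ 8.000e-04 -4.000e-04  8.877e-01]
```

Emit:
step_arm(rows=[{"travel": [0, 0, -0.001], "rot": [0, 0, 0], "claw": 0.0502}, {"travel": [0, 0, -0.002], "rot": [0, 0, 0], "claw": 0.0502}, {"travel": [0, 0, -0.003], "rot": [0, 0, 0], "claw": 0.0502}, {"travel": [0, 0, -0.004], "rot": [0, 0, 0], "claw": 0.0502}, {"travel": [0, 0, -0.0045], "rot": [0, 0, 0], "claw": 0.0502}, {"travel": [0, 0, -0.0045], "rot": [0, 0, 0], "claw": 0.0502}])

```text
time: 8.8
position: [0.6032, 0.0976, 0.0791]
orientation: [0.0, 0.944, 0.331, 0.0]
force: [5.6, -1.5, -4.2]
width: 0.59
grasp_force: 11.4
```

```bash
python3 -c "
from h import *
rep([.603,.098,.072],-102.2)"
```

```text
t 8.8 p [0.6032 0.0976 0.0791] yaw_y -51.3 z [ 5.e-04 -7.e-04 -1.e+00] q [-0.58  0.5   0.5   1.62 -0.26  1.08 -0.91] F [ 5.6 -1.5 -4.2] Ftool [3.4 4.7 4.2] M [-0.46 -1.23 -0.06] w 0.0504 g 11.4
travel [ 0.0001 -0.0004  0.0071] rot [ 8.000e-04 -3.000e-04  8.883e-01]
```

Emit:
step_arm(rows=[{"travel": [0.0004, 0.0006, -0.001], "rot": [0, 0, 0], "claw": 0.0502}, {"travel": [0.0004, 0.0006, -0.002], "rot": [0, 0, 0], "claw": 0.0502}, {"travel": [0.0004, 0.0006, -0.003], "rot": [0, 0, 0], "claw": 0.0502}, {"travel": [0.0004, 0.0006, -0.004], "rot": [0, 0, 0], "claw": 0.0502}, {"travel": [0.0004, 0.0006, -0.004], "rot": [0, 0, 0], "claw": 0.0502}])

```text
time: 9.3
position: [0.6036, 0.0977, 0.0835]
orientation: [0.0, 0.944, 0.331, -0.0]
force: [2.4, -1.2, -2.1]
width: 0.589
grasp_force: 10.8
```

```bash
python3 -c "
from h import *
rep([.603,.098,.072],-102.2)
a=read_camera('scene')[:,:,::-1];b=read_camera('top')[:,:,::-1]
cv2.imwrite('pics/crop5.png',np.hstack([cv2.resize(b[112:202,140:230],(400,400),interpolation=2),cv2.resize(a[155:215,195:255],(400,400),interpolation=2)]))"
```

```text
t 9.3 p [0.6036 0.0977 0.0835] yaw_y -51.34 z [-1.e-04 -1.e-04 -1.e+00] q [-0.58  0.5   0.5   1.62 -0.26  1.09 -0.91] F [ 2.4 -1.2 -2.1] Ftool [1.2 2.4 2.1] M [-0.52 -0.65 -0.08] w 0.0503 g 10.8
travel [-0.0003 -0.0005  0.0115] rot [1.000e-04 2.000e-04 8.877e-01]
```

View pics/crop5.png

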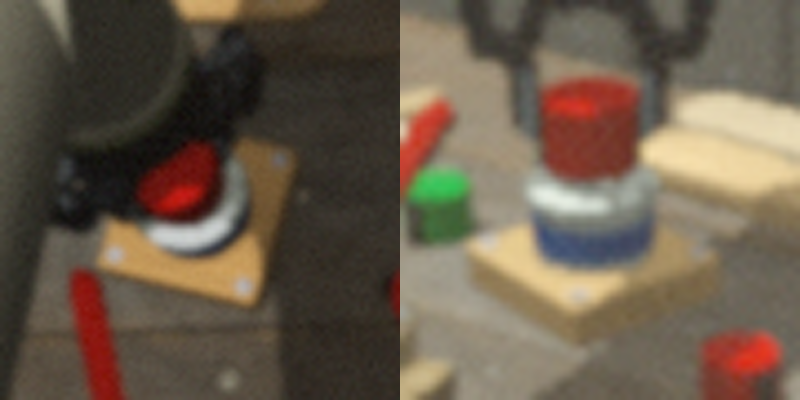

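The cap has risen with the fingers (its top in the crop moved from y≈97 to 80), so it is free. Lifting clear.

Emit:
step_arm(rows=[{"travel": [0, 0, -0.005], "rot": [0, 0, 0], "claw": 0.0502}, {"travel": [0, 0, -0.012], "rot": [0, 0, 0], "claw": 0.0502}, {"travel": [0, 0, -0.02], "rot": [0, 0, 0], "claw": 0.0502}, {"travel": [0, 0, -0.03], "rot": [0, 0, 0], "claw": 0.0502}, {"travel": [0, 0, -0.04], "rot": [0, 0, 0], "claw": 0.0502}, {"travel": [0, 0, -0.05], "rot": [0, 0, 0], "claw": 0.0502}, {"travel": [0, 0, -0.06], "rot": [0, 0, 0], "claw": 0.0502}, {"travel": [0, 0, -0.065], "rot": [0, 0, 0], "claw": 0.0502}, {"travel": [0, 0, -0.065], "rot": [0, 0, 0], "claw": 0.046}, {"travel": [0, 0, -0.065], "rot": [0, 0, 0], "claw": 0.046}])

```text
time: 10.4
position: [0.6035, 0.0979, 0.148]
orientation: [-0.0, 0.944, 0.331, -0.0]
force: [1.4, 0.6, -1.2]
width: 0.55
grasp_force: 62.1
```

```bash
python3 -c "
from h import *
rep([.554,-.246,.16],-51.3)
a=read_camera('scene')[:,:,::-1];b=read_camera('top')[:,:,::-1]
cv2.imwrite('pics/crop6.png',np.hstack([cv2.resize(b[112:202,140:230],(400,400),interpolation=2),cv2.resize(a[145:225,185:265],(400,400),interpolation=2)]))"
```

```text
t 10.4 p [0.6035 0.0979 0.148 ] yaw_y -51.33 z [-4.e-04 -0.e+00 -1.e+00] q [-0.6   0.44  0.52  1.55 -0.23  1.22 -0.94] F [ 1.4  0.6 -1.2] Ftool [1.4 0.4 1.2] M [-0.03  0.01  0.01] w 0.0469 g 62.1
travel [-0.2535  0.2376 -0.0119] rot [-0.0002  0.0003 -0.0005]
```

View pics/crop6.png

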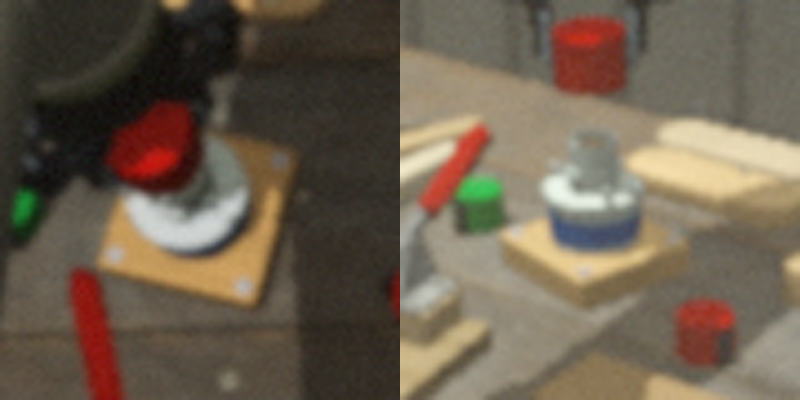

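The cap is off the neck, upright and firmly held (62 N). Carrying it over the tray.

Emit:
step_arm(rows=[{"travel": [-0.01, 0.009, -0.01], "rot": [0, 0, 0], "claw": 0.046}, {"travel": [-0.035, 0.033, -0.012], "rot": [0, 0, 0], "claw": 0.046}, {"travel": [-0.063, 0.059, -0.012], "rot": [0, 0, 0], "claw": 0.046}, {"travel": [-0.093, 0.087, -0.012], "rot": [0, 0, 0], "claw": 0.046}, {"travel": [-0.123, 0.115, -0.012], "rot": [0, 0, 0], "claw": 0.046}, {"travel": [-0.153, 0.143, -0.012], "rot": [0, 0, 0], "claw": 0.046}, {"travel": [-0.183, 0.172, -0.012], "rot": [0, 0, 0], "claw": 0.046}, {"travel": [-0.213, 0.2, -0.012], "rot": [0, 0, 0], "claw": 0.046}, {"travel": [-0.24, 0.225, -0.012], "rot": [0, 0, 0], "claw": 0.046}, {"travel": [-0.2535, 0.2376, -0.012], "rot": [0, 0, 0], "claw": 0.046}])

```text
time: 11.5
position: [0.5517, -0.2518, 0.1612]
orientation: [0.001, 0.945, 0.328, -0.0]
force: [0.5, -0.3, -1.9]
width: 0.556
grasp_force: 62.1
```

Emit:
step_arm(rows=[{"travel": [0, 0, 0.02], "rot": [0, 0, 0], "claw": 0.046}, {"travel": [0, 0, 0.045], "rot": [0, 0, 0], "claw": 0.046}, {"travel": [0, 0, 0.07], "rot": [0, 0, 0], "claw": 0.046}, {"travel": [0, 0, 0.09], "rot": [0, 0, 0], "claw": 0.046}, {"travel": [0, 0, 0.1], "rot": [0, 0, 0], "claw": 0.046}, {"travel": [0, 0, 0.1], "rot": [0, 0, 0], "claw": 0.046}, {"travel": [0, 0, 0.1], "rot": [0, 0, 0], "claw": 0.046}])

```text
time: 12.2
position: [0.5544, -0.2467, 0.0613]
orientation: [0.0, 0.944, 0.331, 0.0]
force: [0.0, -0.3, -1.0]
width: 0.558
grasp_force: 62.1
```

```bash
python3 -c "
from h import *
rep([.554,-.246,.016],-51.3)
a=read_camera('scene')[:,:,::-1];b=read_camera('top')[:,:,::-1]
cv2.imwrite('pics/crop7.png',np.hstack([cv2.resize(b[122:242,260:380],(400,400),interpolation=2),cv2.resize(a[170:270,255:355],(400,400),interpolation=2)]))"
```

```text
t 12.2 p [ 0.5544 -0.2467  0.0613] yaw_y -51.36 z [ 8.e-04 -6.e-04 -1.e+00] q [-0.08  0.54  0.6   1.65 -0.34  1.06 -0.27] F [ 0.  -0.3 -1. ] Ftool [-0.2  0.3  1. ] M [-0.02 -0.03 -0.04] w 0.0476 g 62.1
travel [ 0.0002 -0.0008  0.0453] rot [ 0.001  -0.0002 -0.001 ]
```

View pics/crop7.png

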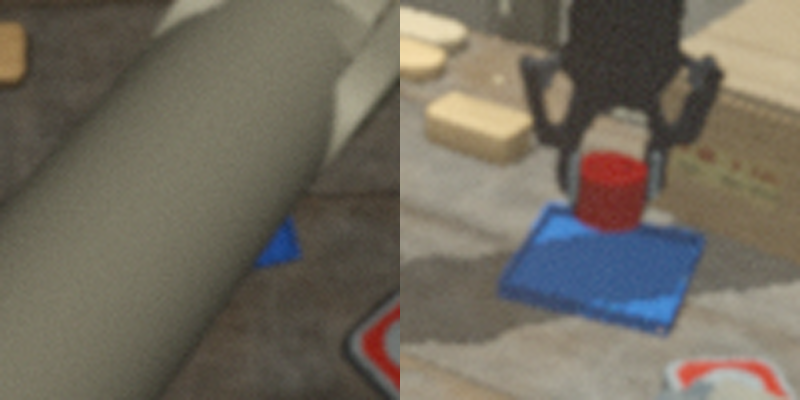

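The cap is upright in the gripper over the tray; with about 47 mm still to go, its base at crop (612,228) projects to around the tray centre. Lowering.

Emit:
step_arm(rows=[{"travel": [0, 0, 0.015], "rot": [0, 0, 0], "claw": 0.046}, {"travel": [0, 0, 0.03], "rot": [0, 0, 0], "claw": 0.046}, {"travel": [0, 0, 0.037], "rot": [0, 0, 0], "claw": 0.046}, {"travel": [0, 0, 0.042], "rot": [0, 0, 0], "claw": 0.046}, {"travel": [0, 0, 0.044], "rot": [0, 0, 0], "claw": 0.046}, {"travel": [0, 0, 0.044], "rot": [0, 0, 0], "claw": 0.046}])

```text
time: 12.9
position: [0.554, -0.2461, 0.0162]
orientation: [-0.0, 0.944, 0.331, -0.0]
force: [0.3, 0.4, -1.4]
width: 0.551
grasp_force: 62.1
```

Emit:
step_arm(rows=[{"travel": [0, 0, 0.001], "rot": [0, 0, 0], "claw": 0.046}, {"travel": [0, 0, 0.0015], "rot": [0, 0, 0], "claw": 0.046}, {"travel": [0, 0, 0.0015], "rot": [0, 0, 0], "claw": 0.046}])

```text
time: 13.2
position: [0.5545, -0.2463, 0.0156]
orientation: [0.0, 0.944, 0.331, 0.0]
force: [-2.0, 1.7, 4.4]
width: 0.557
grasp_force: 62.9
```

Contact with the floor is felt (+4.4 N at the expected height). Releasing gently.

Emit:
step_arm(rows=[{"travel": [0, 0, 0], "rot": [0, 0, 0], "claw": 0.05}, {"travel": [0, 0, 0], "rot": [0, 0, 0], "claw": 0.054}, {"travel": [0, 0, 0], "rot": [0, 0, 0], "claw": 0.058}, {"travel": [0, 0, 0], "rot": [0, 0, 0], "claw": 0.063}, {"travel": [0, 0, 0], "rot": [0, 0, 0], "claw": 0.068}, {"travel": [0, 0, 0], "rot": [0, 0, 0], "claw": 0.074}, {"travel": [0, 0, 0], "rot": [0, 0, 0], "claw": 0.078}, {"travel": [0, 0, 0], "rot": [0, 0, 0], "claw": 0.078}])

```text
time: 14.0
position: [0.5542, -0.246, 0.0148]
orientation: [0.0, 0.944, 0.331, 0.0]
force: [-0.9, -0.3, 0.3]
width: 0.913
grasp_force: 0.0
```

```bash
python3 -c "
from h import *
rep([.554,-.246,.016],-51.3)"
```

```text
t 14.0 p [ 0.5542 -0.246   0.0148] yaw_y -51.33 z [ 0.e+00 -1.e-04 -1.e+00] q [-0.06  0.59  0.57  1.68 -0.37  0.97 -0.25] F [-0.9 -0.3  0.3] Ftool [-0.9 -0.3 -0.3] M [ 0.05 -0.    0.04] w 0.078 g 0.0
travel [-0.0001 -0.0001 -0.0012] rot [ 0.0001  0.     -0.0006]
```

Emit:
step_arm(rows=[{"travel": [0, 0, -0.01], "rot": [0, 0, 0], "claw": 0.078}, {"travel": [0, 0, -0.025], "rot": [0, 0, 0], "claw": 0.078}, {"travel": [0, 0, -0.05], "rot": [0, 0, 0], "claw": 0.078}, {"travel": [0, 0, -0.08], "rot": [0, 0, 0], "claw": 0.078}, {"travel": [0, 0, -0.11], "rot": [0, 0, 0], "claw": 0.078}, {"travel": [0, 0, -0.14], "rot": [0, 0, 0], "claw": 0.078}, {"travel": [0, 0, -0.15], "rot": [0, 0, 0], "claw": 0.078}, {"travel": [0, 0, -0.15], "rot": [0, 0, 0], "claw": 0.078}, {"travel": [0, 0, -0.15], "rot": [0, 0, 0], "claw": 0.078}])

```text
time: 14.9
position: [0.5538, -0.2457, 0.1642]
orientation: [-0.0, 0.944, 0.331, -0.0]
force: [0.3, -0.5, 0.1]
width: 0.913
grasp_force: 0.0
```

```bash
python3 -c "
from h import *
rep()
a=read_camera('scene')[:,:,::-1]
cv2.imwrite('pics/fin.png',cv2.resize(a[150:290,180:380],(800,560),interpolation=2))"
```

```text
t 14.9 p [ 0.5538 -0.2457  0.1642] yaw_y -51.33 z [-6.e-04  5.e-04 -1.e+00] q [-0.11  0.43  0.64  1.55 -0.27  1.25 -0.32] F [ 0.3 -0.5  0.1] Ftool [-0.1  0.5 -0.1] M [-0.03 -0.05 -0.  ] w 0.0779 g 0.0
```

View pics/fin.png

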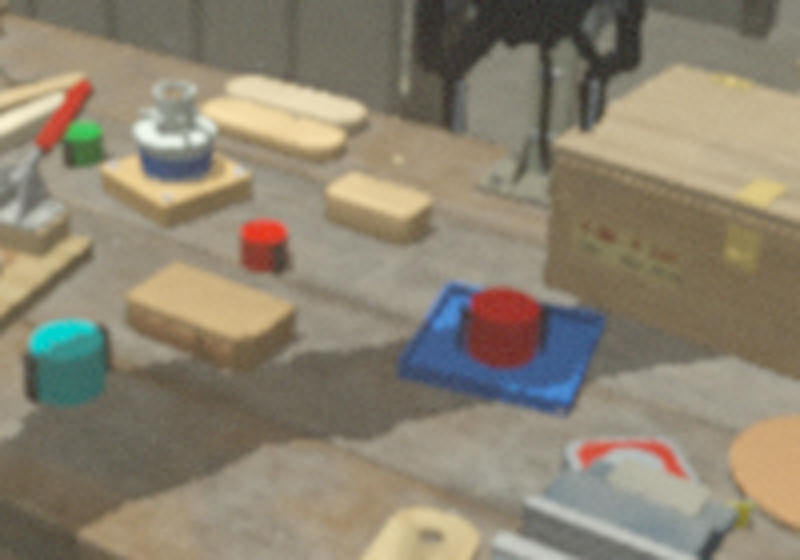

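The cap stands upright and flat at the tray's centre (crop (505,325)). The gripper is clear of it, and the other things look undisturbed.

```bash
python3 -c "
from cell import job
print(job.close_job())"
```

```text
the job is handed in; nothing more can be done
None
```

The cap was squeezed, turned about 52° to its stop, lifted off and set down upright and flat at the centre of the blue tray. It is released, and the job was handed in at about 15 s with the cork block, wooden block and tape measure left alone; no verdict came back.

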